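Follow the pipe from the red valve to its meter

ROBOT

A 6-joint arm with a two-finger parallel gripper is mounted at the origin on the work surface. World frame = base frame: x ahead of the robot, y to its left, z up, the work surface at z = 0. Lengths are in m, angles in rad, forces in N, time in s.
With the tool pointing down it reaches from about 0.25 to 0.8 m from the base axis. Payload 3.9 kg.
Tool frame: the origin (TCP) lies between the finger pads, 19 mm behind the fingertips; this is the grasp point; z points along the fingers, y is the line along which they close (so a half turn about z gives the same grasp; the last joint's range is limited). The gripper opens to 85 mm and grips with 20 to 120 N. Pads are 22 mm wide; open, the fingers measure 114 mm over their backs; the gripper's body (76 mm by 85 mm) begins 54 mm behind the grasp point. The pads swing forward as they close: fully open they stand 13 mm farther back than shut.
Start: joints at [1.309, 0.26, -0.138, 1.173, 0, 1.571], TCP at [0.136, 0.507, 0.25] pointing down, gripper open.
Joint ranges: [-2.78, 2.78], [-0.83, 1.72], [-1.28, 1.37], [-1.9, 2.12], [-1.57, 1.48], [-3.14, 3.14]. Speed limits (rad/s): [2.57, 2.57, 3.14, 3.14, 3.14, 3.14].

INTERFACE

Orientations are given as a unit quaternion [x, y, z, w].
In Python, from workcell import manip gives the robot as it stands.
- The arm moves only by the tool servo_tool, never from a script. Its argument "increments" is a list of rows, each a list of 3 entries, a list of its own where there are three numbers: the closure, from -1 (fully open) to 1 (shut), then the shift along the tool's x, y, z in units of 25 mm (1.0 is 25 mm), then the turn about the tool's z in units of 5 degrees (1.0 is 5 degrees). A call has 1 to 12 rows; each row is the pose to reach, as a shift and turn from the pose commanded when the call began, along the tool's axes at that moment; what a row does not reach only later rows make up. A row lasts 1/12 s, in which the tool goes at most 41.7 mm and 7.16 degrees, less where a joint would pass 70% of its speed; a pose out of reach is approached as far as the arm can. A call with a gripper value outside its range is refused whole. The fingers move at their own pace and stop on an object; "grip_force" is the grip in N (left out, the last holds). Time passes only in rows, so rows that repeat a pose let the fingers close. It gives the time, the measured TCP pose, the force, the opening and the grip force at its end, in the units of the state.
- manip.sense(): the state, without advancing time (a new reading comes with each control period).
- manip.camera(name): name is "scene" or "top" or "wrist"; returns a dict with "frame" (480x640x3 uint8, red, green, blue), "depth" (480x640 float32, m along the optical axis (not along the pixel's ray), 0 where there is no reading), "fx", "fy", "cx", "cy" (pixels), "world_to_cam" (4x4, takes a point from world to camera coordinates); the wrist camera has in their place "mount" (4x4, takes a point from camera to tool coordinates, whose origin is the TCP and whose axes are the flange's). Camera axes: x right, y down, z forward; pixel columns grow to the right and rows downward; lengths in m; the calibration is good to about 2 mm. A picture is of the moment at which its call begins: read the wrist's pose just before it.
- manip.job_done(): hands the job in; it is judged then, once.
Trained networks look in a picture, given as the dict that the camera call returned (one of the last four; its "shot" number tells which), for a name from the list of things; names that differ only in an ending like _2 or _b are one class to them, and where a whole thing is asked for, a point or a joint stands for the part that bears it (a point fixed in the world has none). Each returns a list of dicts, best first, with "score" (0 to 1); they miss things now and then, are a little off and sometimes report something else, mostly with a low value. They report only what shows in the picture. A call takes as long as a camera call.
- manip.search_frame(picture, target): "position" ([column, row] as shares, 0 to 1, of the picture: columns of its width, rows of its height, amid what is visible of it).
- manip.masks_of(picture, target): "region" (480x640 bool, what is visible of it) and "position" ([column, row] as shares, 0 to 1, of the picture: columns of its width, rows of its height, amid what is visible of it).
The state is a dict: "t": time; "joint_positions": joint angles; "qvel": joint speeds; "joint_torque": joint torques, N m; "eef_pos": TCP position; "tcp_rot": TCP orientation; "ft_force": force on the tool from outside, world axes, zero at the start; "wrist_torque": the same for the moment, N m; "opening": opening from 0.0 (shut) to 1.0 (fully open); "gripper_force": force on a finger pad.
Only numpy, scipy, OpenCV 4.12 (cv2) and the standard library are available. Lean on these libraries where they do the work, as an engineer would, in place of code of your own. Each camera call takes 0.05 s, during which the arm holds its last target. There are 200 camera calls.

TASK

Find out which meter the red-levered valve feeds: with the fingertips together and pointing down, start at that valve and follow its copper pipe over all its brass fittings to the meter, touching it lightly or no more than about a centimetre above it. Then gently press that meter's yellow button fully down and finish while still holding it down. Leave the other meter's button, both valve levers and the loose things lying around as they are.

Things in the scene. Friction and masses are not known exactly. Their poses are not given: they have to be found in the camera images.
- pipe_board: fixed plywood board flat on the worktop, 290 (its x) by 430 (its y) by 18 mm; origin: centre of its underside, z up. Two parallel S-bent 15 mm copper pipes lie on it, axis 43 mm above the worktop, 'near' on the robot's side and 'far' 65 mm farther in +x. Each runs from its valve along -y, shifts 65 mm to +x in its slant, and ends in its meter, so the meter straight across may be the wrong one
- red_valve: fixed brass ball valve with a red lever, at the inlet of either pipe (changes from run to run): board x -65 mm on the near pipe, 0 on the far pipe, board y 150 mm; origin under it on the board's top face, axes as the board's. Its lever lies on top, 73 mm above the worktop (screw head 78 mm), reaching 63 mm towards the board's +y edge
- red_valve_lever_tip (a point): top of the free end of the red lever, 60 mm from its pivot; the lever turns about a vertical axis and should not be moved
- blue_valve: fixed brass ball valve with a blue lever, at the inlet of either pipe (changes from run to run): board x -65 mm on the near pipe, 0 on the far pipe, board y 150 mm; origin under it on the board's top face, axes as the board's. Its lever lies on top, 73 mm above the worktop (screw head 78 mm), reaching 63 mm towards the board's +y edge
- blue_valve_lever_tip (a point): top of the free end of the blue lever, 60 mm from its pivot; the lever turns about a vertical axis and should not be moved
- near_mark0 (a point): top of the straight brass coupling nearest the valve, on the near pipe (53.5 mm above the worktop); mark 0 of 0 to 4 in order from valve to meter
- near_mark1 (a point): top of the brass bend, the first after the valve, on the near pipe (53.5 mm above the worktop); mark 1 of 0 to 4 in order from valve to meter
- near_mark2 (a point): top of the brass coupling half-way along the slanting part, on the near pipe (53.5 mm above the worktop); mark 2 of 0 to 4 in order from valve to meter
- near_mark3 (a point): top of the brass bend, the second, on the near pipe (53.5 mm above the worktop); mark 3 of 0 to 4 in order from valve to meter
- near_mark4 (a point): top of the straight brass coupling nearest the meter, on the near pipe (53.5 mm above the worktop); mark 4 of 0 to 4 in order from valve to meter
- near_button (a joint): yellow button of the meter fed by the near pipe, pressed straight down: 0 up, 0.006 m fully down; a spring, about 5 N fully down, it comes up when let go
- near_button_top (a point): centre of the top of the yellow button (20 mm across) on the meter that the near pipe feeds: a white box 50 (board x) by 85 mm, top face 68 mm above the worktop, dark display beside the button; the button stands in a grey housing on that face. The two buttons are 65 mm apart
- far_mark0 (a point): top of the straight brass coupling nearest the valve, on the far pipe (53.5 mm above the worktop); mark 0 of 0 to 4 in order from valve to meter
- far_mark1 (a point): top of the brass bend, the first after the valve, on the far pipe (53.5 mm above the worktop); mark 1 of 0 to 4 in order from valve to meter
- far_mark2 (a point): top of the brass coupling half-way along the slanting part, on the far pipe (53.5 mm above the worktop); mark 2 of 0 to 4 in order from valve to meter
- far_mark3 (a point): top of the brass bend, the second, on the far pipe (53.5 mm above the worktop); mark 3 of 0 to 4 in order from valve to meter
- far_mark4 (a point): top of the straight brass coupling nearest the meter, on the far pipe (53.5 mm above the worktop); mark 4 of 0 to 4 in order from valve to meter
- far_button (a joint): yellow button of the meter fed by the far pipe, pressed straight down: 0 up, 0.006 m fully down; a spring, about 5 N fully down, it comes up when let go
- far_button_top (a point): centre of the top of the yellow button (20 mm across) on the meter that the far pipe feeds: a white box 50 (board x) by 85 mm, top face 68 mm above the worktop, dark display beside the button; the button stands in a grey housing on that face. The two buttons are 65 mm apart
- spray_can: loose dark spray can with blue label, 52 mm across, 170 mm tall, upright on the worktop beyond the board's +y edge; origin at the centre of its underside
- pink_tin: loose pink tin, 72 mm across, 85 mm tall, beyond the board's -y edge; origin at the centre of its underside
- screwdriver: loose screwdriver with green handle lying along the edge of the board farthest from the robot, at the valve end, 200 mm long, 26 mm thick; origin under its middle
- tape_roll: loose white roll of tape, 48 mm across, 19 mm tall, lying on the board between the near pipe and the board's edge; origin at the centre of its underside

How it is judged:
By the outcome, as a careful person would: the job done as asked, in the order asked, and still so for the second after the job is handed in, while the arm keeps its last pose, push and grip.
It also fails if it takes over 45 s, if anything falls off the work surface, if the arm or the gripper's body presses on something with over 40 N, if the wrist force passes 120 N, or if a joint passes its speed limit or range.

## Working session

There is one attempt and no reset: what is moved stays moved. The work goes in short steps, Python scripts to look and compute and a tool call to move; the robot and the scene stay as the last step left them, time stands still between calls to the robot, and variables do not carry over. Pictures are saved under pics/ and viewed, at most 10 in all, crops included, and the job is handed in when it is done.

Besides the shell and the picture viewer there is one more tool, called after ">>>" as name([rows], argument=value, ...), one row to a line, values as JSON. servo_tool: Moves the arm, as the interface text tells. Its arguments: {"type":"object","properties":{"increments":{"type":"array","items":{"type":"array"}},"grip_force":{"type":"number"}},"required":["increments"]}

```bash
mkdir -p pics; cat > h.py <<'E'
import numpy as np, cv2
from workcell import manip
def world(p,u,v,z=None,d=None):
    M=np.linalg.inv(p["world_to_cam"]); r=M[:3,:3]@np.array([(u-p["cx"])/p["fx"],(v-p["cy"])/p["fy"],1]); o=M[:3,3]
    return o+r*((z-o[2])/r[2] if z is not None else d)
def save(p,n): cv2.imwrite(f"pics/{n}.png",cv2.cvtColor(p["frame"],cv2.COLOR_RGB2BGR))
E
python3 - <<'E'
from h import *
s=manip.sense(); print(s["t"],s["eef_pos"],s["tcp_rot"],s["ft_force"],s["opening"])
H={"red_valve":.07,"blue_valve":.07,"red_valve_lever_tip":.073,"blue_valve_lever_tip":.073,"near_button_top":.075,"far_button_top":.075,"spray_can":.17,"pink_tin":.085,"tape_roll":.037,"screwdriver":.02}
for k in("near","far"):
    for i in range(5): H[f"{k}_mark{i}"]=.0535
for c in("top","scene"):
    p=manip.camera(c); save(p,c)
    print(c,np.linalg.inv(p["world_to_cam"])[:3,3].round(3))
    for n,z in H.items():
        for r in manip.search_frame(p,n)[:2]:
            u,v=r["position"][0]*640,r["position"][1]*480
            d=p["depth"][min(int(v),479),min(int(u),639)]
            print(n,round(r["score"],2),int(u),int(v),world(p,u,v,z).round(3),world(p,u,v,d=d).round(3))
E
```

```text
0.0 [0.13571125 0.50648003 0.24917365] [ 1.30486699e-01  9.91449578e-01 -9.71173131e-04 -1.10574769e-04] [ 0.41073187 -0.00363593  0.17376729] 1.0033327005806787
top [0.443 0.047 1.184]
red_valve 0.69 244 280 [0.5   0.179 0.07 ] [0.5   0.178 0.073]
blue_valve 0.59 245 250 [0.561 0.177 0.07 ] [0.56  0.176 0.075]
red_valve_lever_tip 0.63 237 280 [0.5   0.193 0.073] [0.5   0.193 0.073]
blue_valve_lever_tip 0.68 239 247 [0.567 0.189 0.073] [0.567 0.19  0.07 ]
far_button_top 0.64 328 261 [0.535 0.01  0.075] [0.539 0.008 0.026]
far_button_top 0.56 412 233 [ 0.59  -0.163  0.075] [ 0.587 -0.16   0.091]
spray_can 0.68 165 248 [0.555 0.312 0.17 ] [0.555 0.312 0.17 ]
spray_can 0.34 331 264 [0.522 0.008 0.17 ] [0.532 0.003 0.046]
pink_tin 0.96 468 274 [ 0.504 -0.27   0.085] [ 0.504 -0.27   0.084]
pink_tin 0.64 412 266 [ 0.522 -0.158  0.085] [ 0.522 -0.157  0.09 ]
tape_roll 0.75 346 307 [ 0.443 -0.026  0.037] [ 0.443 -0.026  0.037]
tape_roll 0.49 333 257 [ 0.546 -0.003  0.037] [ 0.548 -0.004  0.021]
screwdriver 0.55 300 205 [0.662 0.065 0.02 ] [0.658 0.064 0.041]
near_mark0 0.79 332 263 [ 0.533 -
[... 1496 characters left out ...]
.043]
near_mark0 0.86 276 269 [ 0.576 -0.053  0.053] [ 0.555 -0.033  0.02 ]
near_mark1 0.86 276 269 [ 0.576 -0.053  0.053] [ 0.555 -0.033  0.02 ]
near_mark2 0.86 276 269 [ 0.576 -0.053  0.053] [ 0.555 -0.033  0.02 ]
near_mark3 0.86 276 269 [ 0.576 -0.053  0.053] [ 0.555 -0.033  0.02 ]
near_mark4 0.86 276 269 [ 0.576 -0.053  0.053] [ 0.555 -0.033  0.02 ]
far_mark0 0.69 276 270 [ 0.58  -0.055  0.053] [ 0.558 -0.034  0.018]
far_mark1 0.69 276 270 [ 0.58  -0.055  0.053] [ 0.558 -0.034  0.018]
far_mark2 0.69 276 270 [ 0.58  -0.055  0.053] [ 0.558 -0.034  0.018]
far_mark3 0.69 276 270 [ 0.58  -0.055  0.053] [ 0.558 -0.034  0.018]
far_mark4 0.69 276 270 [ 0.58  -0.055  0.053] [ 0.558 -0.034  0.018]
```

View pics/top.png

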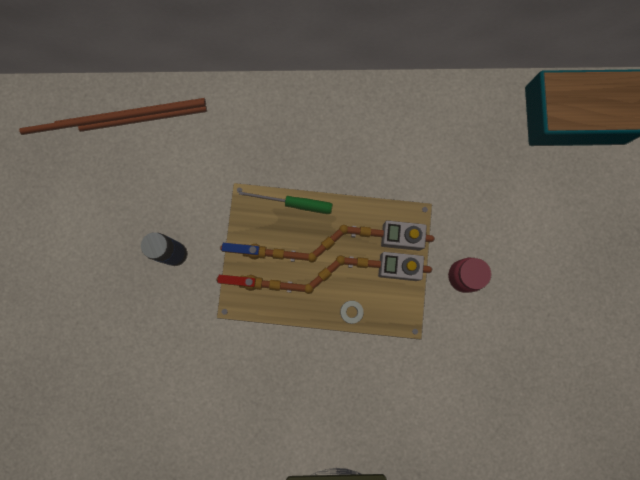

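View pics/scene.png

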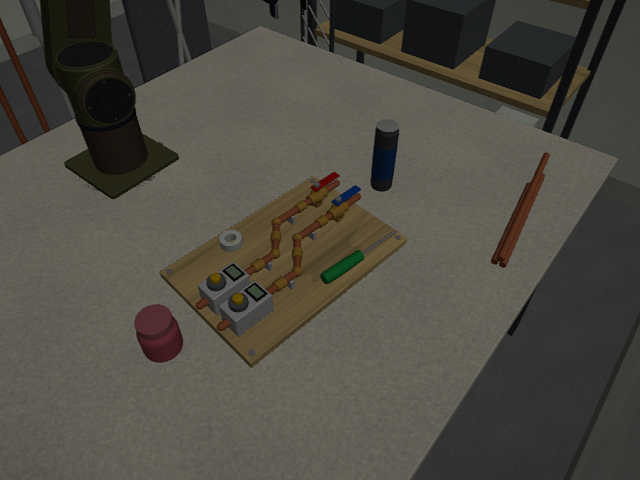

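```bash
python3 - <<'E'
from h import *
p=manip.camera("top"); f=cv2.cvtColor(p["frame"],cv2.COLOR_RGB2BGR)
c=cv2.resize(f[220:310,236:436],None,fx=4,fy=4,interpolation=cv2.INTER_CUBIC)
c=cv2.convertScaleAbs(c,alpha=1.6); cv2.imwrite("pics/crop.png",c)
for n,u,v,z in [("redpivot",249,282,.078),("bluepivot",253,250,.078),("m0",275,285,.0535),("m1",308,289,.0535),("m2",324,274,.0535),("m3",341,260,.0535),("m4",362,262,.0535),("nb",411,266,.09),("fb",413.5,234,.09)]:
    d=p["depth"][int(v),int(u)]; print(n,world(p,u,v,z).round(4),world(p,u,v,d=d).round(4))
hsv=cv2.cvtColor(f,cv2.COLOR_BGR2HSV); m=cv2.inRange(hsv,(18,180,110),(32,255,255)); 
n,_,st,ce=cv2.connectedComponentsWithStats(m)
for i in range(1,n):
    if st[i,4]>15: print(st[i,4],ce[i].round(1))
E
```

```text
redpivot [0.4965 0.1691 0.078 ] [0.4964 0.169  0.079 ]
bluepivot [0.5606 0.161  0.078 ] [0.5604 0.1607 0.0805]
m0 [0.4907 0.1188 0.0535] [0.4906 0.1186 0.0567]
m1 [0.4814 0.0516 0.0535] [0.4815 0.0516 0.0507]
m2 [0.5115 0.0184 0.0535] [0.5116 0.0184 0.0525]
m3 [ 0.5397 -0.0171  0.0535] [ 0.5399 -0.0172  0.0512]
m4 [ 0.5349 -0.0602  0.0535] [ 0.5349 -0.0601  0.0542]
nb [ 0.5224 -0.1541  0.09  ] [ 0.5224 -0.154   0.0904]
fb [ 0.5865 -0.1616  0.09  ] [ 0.5868 -0.1619  0.0883]
43 [414.1 232.9]
42 [411.2 265. ]
```

View pics/crop.png

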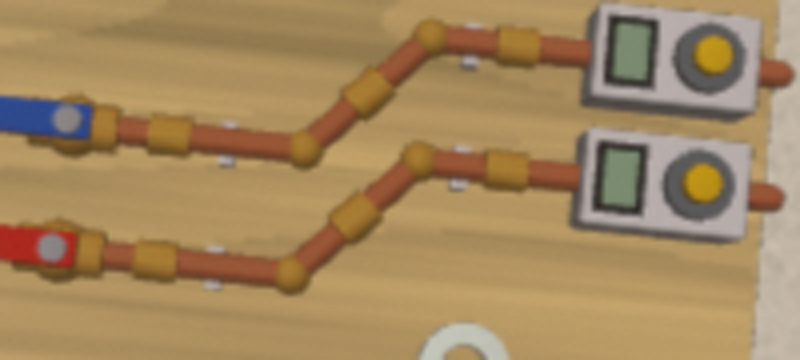

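The red lever is on the near pipe. In the top picture its fittings are near pixels (275,285), (309,288), (325,274), (341,260) and (362,262). The meter it leads to is the robot-side one, with its button at (412,265). I'll close the fingers and move above the red valve.

>>> servo_tool([
  [1,[0,0,0],0],
  [1,[-4,-2,0],-1],
  [1,[-8,-4,0],-2],
  [1,[-12,-6.5,0],-3],
  [1,[-17.44,-9.3,0],-3],
  [1,[-17.44,-9.3,0],-3],
  [1,[-17.44,-9.3,0],-3],
  [1,[-17.44,-9.3,0],-3],
  [1,[-17.44,-9.3,0],-3],
  [1,[-17.44,-9.3,0],-3],
  [1,[-17.44,-9.3,0],-3],
  [1,[-17.44,-9.3,0],-3],
])

```text
t: 3.15
eef_pos: [0.472, 0.1925, 0.2502]
tcp_rot: [0.0, 1.0, 0.0, 0.0]
ft_force: [1.4, -0.3, 0.1]
opening: 0.004
gripper_force: 0.0
```

>>> servo_tool([
  [1,[0,0,0],0],
  [1,[0,0,0],0],
  [1,[0,0,0],0],
  [1,[0,0,0],0],
  [1,[0,0,0],0],
])

```text
t: 3.57
eef_pos: [0.4698, 0.1952, 0.25]
tcp_rot: [-0.001, 1.0, 0.0, -0.0]
ft_force: [0.0, -0.1, -0.2]
opening: -0.0
gripper_force: 0.0
```

>>> servo_tool([
  [1,[-1.09,-1.2,0],0],
  [1,[-1.09,-1.2,1],0],
  [1,[-1.09,-1.2,2],0],
  [1,[-1.09,-1.2,3],0],
  [1,[-1.09,-1.2,4],0],
  [1,[-1.09,-1.2,4.8],0],
  [1,[-1.09,-1.2,5.3],0],
  [1,[-1.09,-1.2,5.3],0],
  [1,[-1.09,-1.2,5.3],0],
])

```text
t: 4.32
eef_pos: [0.4969, 0.165, 0.1173]
tcp_rot: [-0.001, 1.0, -0.0, -0.001]
ft_force: [-1.2, -0.2, -0.5]
opening: -0.002
gripper_force: 0.0
```

```bash
python3 - <<'E'
from h import *
from scipy.spatial.transform import Rotation as R
s=manip.sense(); p=manip.camera("wrist"); save(p,"w1")
T=np.eye(4);T[:3,:3]=R.from_quat(s["tcp_rot"]).as_matrix();T[:3,3]=s["eef_pos"]
W=np.linalg.inv(T@p["mount"]); print(s["eef_pos"],s["ft_force"])
for n,q in dict(pivot=(.497,.169,.078),m0=(.491,.119,.0535),m1=(.4825,.0495,.0535),m2=(.511,.017,.0535),m3=(.54,-.0165,.0535),tip=(s["eef_pos"]-[0,0,.019])).items():
    c=(W@np.array([*q,1]))[:3]; print(n,(p["fx"]*c[0]/c[2]+p["cx"]).round(),(p["fy"]*c[1]/c[2]+p["cy"]).round())
E
```

```text
[0.49690852 0.16502575 0.11727175] [-1.24456355 -0.19921374 -0.47797912]
pivot 333.0 291.0
m0 234.0 260.0
m1 94.0 244.0
m2 42.0 295.0
m3 -8.0 343.0
tip 325.0 313.0
```

View pics/w1.png

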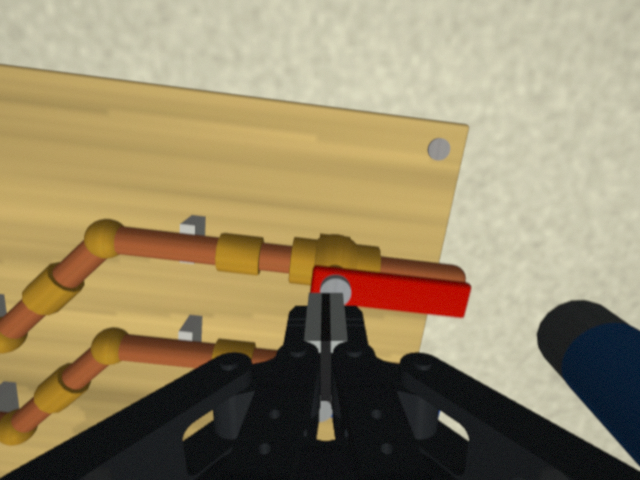

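>>> servo_tool([
  [1,[0,0.08,0.4],0],
  [1,[0,0.08,0.57],0],
  [1,[0,0.08,0.57],0],
  [1,[0,0.08,0.57],0],
  [1,[0.12,-0.8,0.81],0],
  [1,[0.26,-1.4,1.29],0],
  [1,[0.32,-1.78,1.61],0],
  [1,[0.32,-1.78,1.61],0],
  [1,[0.4,-2.4,1.61],0],
  [1,[0.46,-3.0,1.61],0],
  [1,[0.52,-3.56,1.61],0],
  [1,[0.52,-3.56,1.61],0],
])

```text
t: 5.37
eef_pos: [0.4851, 0.074, 0.0777]
tcp_rot: [0.001, 1.0, -0.0, 0.0]
ft_force: [0.3, 0.6, 0.1]
opening: -0.003
gripper_force: 0.0
```

>>> servo_tool([
  [1,[0.08,-0.5,0.0],0],
  [1,[0.14,-0.92,0.0],0],
  [1,[0.14,-0.92,0.0],0],
  [1,[-0.44,-1.58,0.0],0],
  [1,[-1.02,-2.24,0.0],0],
  [1,[-1.02,-2.24,0.0],0],
  [1,[-1.6,-2.92,0.0],0],
  [1,[-2.18,-3.62,0.0],0],
  [1,[-2.18,-3.62,0.0],0],
  [1,[-2.13,-4.1,0.0],0],
  [1,[-2.08,-4.52,0.0],0],
  [1,[-2.08,-4.52,0.0],0],
])

```text
t: 6.37
eef_pos: [0.5356, -0.0391, 0.077]
tcp_rot: [0.001, 1.0, -0.0, -0.001]
ft_force: [0.3, -0.7, 0.4]
opening: 0.001
gripper_force: 0.0
```

```bash
python3 - <<'E'
from h import *
from scipy.spatial.transform import Rotation as R
s=manip.sense(); p=manip.camera("wrist"); save(p,"w2")
T=np.eye(4);T[:3,:3]=R.from_quat(s["tcp_rot"]).as_matrix();T[:3,3]=s["eef_pos"]
W=np.linalg.inv(T@p["mount"]); print(s["eef_pos"],s["ft_force"])
for n,q in dict(m3=(.539,-.0155,.0535),m4=(.534,-.06,.0535),nb=(.523,-.155,.09),fb=(.587,-.162,.09),tip=(s["eef_pos"]-[0,0,.019])).items():
    c=(W@np.array([*q,1]))[:3]; print(n,(p["fx"]*c[0]/c[2]+p["cx"]).round(),(p["fy"]*c[1]/c[2]+p["cy"]).round())
E
```

```text
[ 0.53557559 -0.03907378  0.07700388] [ 0.26011184 -0.66633986  0.39422347]
m3 381.0 315.0
m4 274.0 304.0
nb -39.0 327.0
fb -10.0 481.0
tip 325.0 313.0
```

View pics/w2.png

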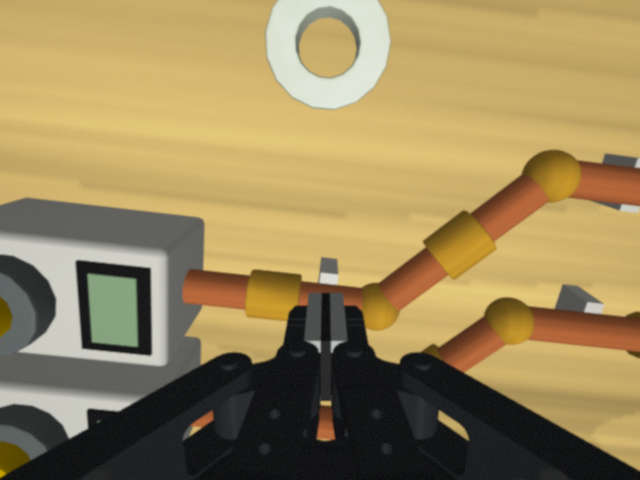

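>>> servo_tool([
  [1,[0.07,-0.45,0.0],0],
  [1,[0.14,-0.86,0.0],0],
  [1,[0.14,-0.86,0.0],0],
  [1,[0.16,-1.26,0.0],0],
  [1,[0.16,-1.26,0.0],0],
  [1,[0.16,-1.26,-0.8],0],
  [1,[0.16,-1.26,-0.8],0],
  [1,[0.2,-1.8,-0.8],0],
  [1,[0.24,-2.4,-0.8],0],
  [1,[0.24,-2.4,-0.8],0],
  [1,[0.24,-2.4,-1.7],0],
  [1,[0.24,-2.4,-1.7],0],
])

```text
t: 7.42
eef_pos: [0.5328, -0.0979, 0.122]
tcp_rot: [0.0, 1.0, -0.0, 0.002]
ft_force: [0.6, 0.5, 0.1]
opening: 0.001
gripper_force: 0.0
```

```bash
python3 - <<'E'
from h import *
from scipy.spatial.transform import Rotation as R
s=manip.sense(); p=manip.camera("wrist"); save(p,"w3")
T=np.eye(4);T[:3,:3]=R.from_quat(s["tcp_rot"]).as_matrix();T[:3,3]=s["eef_pos"]
p["world_to_cam"]=np.linalg.inv(T@p["mount"]); print(s["eef_pos"],s["ft_force"])
for n in("near_button_top","far_button_top"):
  for r in manip.masks_of(p,n)[:2]:
    m=r["region"]; v,u=np.nonzero(m); print(n,r["score"],len(u),u.mean(),v.mean(),np.median(p["depth"][m]),world(p,u.mean(),v.mean(),d=np.median(p["depth"][m])))
hsv=cv2.cvtColor(p["frame"],cv2.COLOR_RGB2HSV); m=cv2.inRange(hsv,(20,200,150),(32,255,255))
n,_,st,ce=cv2.connectedComponentsWithStats(m)
for i in range(1,n):
    if st[i,4]>200:
        u,v=ce[i]; print(st[i],ce[i].round(),world(p,u,v,d=p["depth"][int(v),int(u)]).round(4))
E
```

```text
[ 0.5328114  -0.09786292  0.12203946] [0.62273278 0.50874405 0.07048413]
near_button_top 0.61 1799 193.5330739299611 272.25903279599777 0.16953698 [ 0.52071044 -0.15386837  0.08978469]
[614 159  26  27 224] [628. 172.] [0.4834 0.0486 0.0545]
[525 208  47  32 270] [550. 223.] [0.5096 0.0161 0.0535]
[ 169  258   43   39 1289] [190. 277.] [ 0.5228 -0.1555  0.0901]
```

View pics/w3.png

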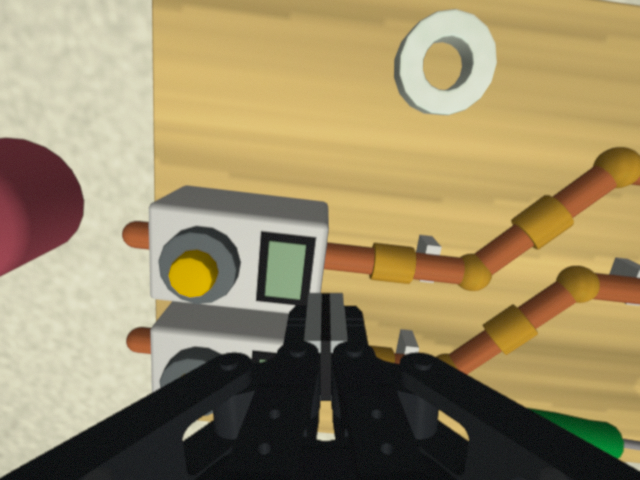

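The button in the wrist picture, at about (193,273), lies near (0.522, -0.1545, 0.090). I'll move over it and lower onto it.

>>> servo_tool([
  [1,[0.2,-1.1,0.1],0],
  [1,[0.42,-2.25,0.15],0],
  [1,[0.42,-2.25,0.15],0],
  [1,[0.42,-2.25,0.3],0],
  [1,[0.42,-2.25,0.4],0],
  [1,[0.42,-2.25,0.46],0],
  [1,[0.42,-2.25,0.52],0],
  [1,[0.42,-2.25,0.52],0],
  [1,[0.42,-2.25,0.52],0],
])

```text
t: 8.32
eef_pos: [0.5202, -0.1533, 0.1067]
tcp_rot: [-0.0, 1.0, 0.0, -0.0]
ft_force: [-1.0, -0.5, 2.3]
opening: -0.002
gripper_force: 1.3
```

>>> servo_tool([
  [1,[0,0,0.05],0],
  [1,[0,0,0.1],0],
  [1,[0,0,0.14],0],
  [1,[0,0,0.14],0],
  [1,[0,0,0.14],0],
])

```text
t: 8.73
eef_pos: [0.5204, -0.1535, 0.1033]
tcp_rot: [-0.0, 1.0, 0.001, -0.0]
ft_force: [-2.1, 2.2, 4.5]
opening: 0.005
gripper_force: 2.2
```

>>> servo_tool([
  [1,[0,0,0.03],0],
  [1,[0,0,0.06],0],
  [1,[0,0,0.06],0],
  [1,[0,0,0.06],0],
])

```text
t: 9.07
eef_pos: [0.5206, -0.1536, 0.1027]
tcp_rot: [-0.0, 1.0, 0.0, 0.0]
ft_force: [-3.4, 3.3, 10.2]
opening: -0.0
gripper_force: 5.2
```

>>> servo_tool([
  [1,[0,0,0.02],0],
  [1,[0,0,0.04],0],
  [1,[0,0,0.04],0],
  [1,[0,0,0.04],0],
])

```text
t: 9.4
eef_pos: [0.5206, -0.1536, 0.1026]
tcp_rot: [-0.0, 1.0, 0.0, 0.001]
ft_force: [-5.4, 3.6, 16.4]
opening: 0.001
gripper_force: 8.2
```

>>> servo_tool([
  [1,[0,0,-0.03],0],
  [1,[0,0,-0.03],0],
  [1,[0,0,-0.03],0],
  [1,[0,0,-0.03],0],
])

```text
t: 9.73
eef_pos: [0.5206, -0.1536, 0.1026]
tcp_rot: [-0.0, 1.0, 0.0, 0.0]
ft_force: [-5.2, 3.0, 11.1]
opening: -0.002
gripper_force: 5.9
```

```bash
python3 - <<'E'
from h import *
for i in range(5): p=manip.camera("scene")
save(p,"s2"); s=manip.sense(); print(s["t"],s["eef_pos"],s["ft_force"])
f=cv2.imread("pics/s2.png")[220:350,150:310]; cv2.imwrite("pics/s2c.png",cv2.resize(f,None,fx=4.5,fy=4.5,interpolation=cv2.INTER_CUBIC))
E
```

```text
9.9833 [ 0.52053737 -0.15359631  0.10262819] [-4.60945332  3.42188422 11.9745426 ]
```

View pics/s2c.png

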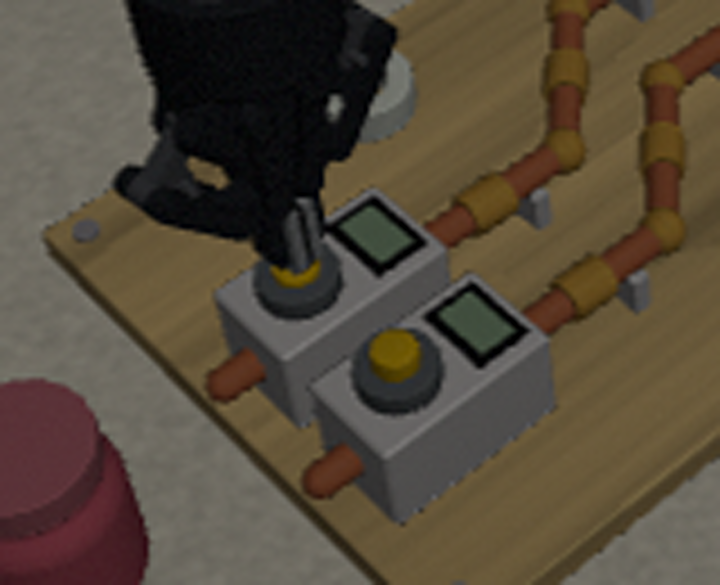

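The crop shows the near meter's button sunk under the closed fingertips at (297,268). The other button still stands up at (395,352). The near button is at its stop with about 12 N on it, so I'll hand in.

```bash
python3 -c "
from workcell import manip
print(manip.job_done())"
```

```text
the job is handed in; nothing more can be done
None
```

The red-levered valve feeds the near-pipe meter (the one on the robot's side); I followed its pipe over all five fittings and handed in at about 10 s with that meter's yellow button held at its stop with about 12 N, having touched nothing else that I could see.

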